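Offer a camera bar up to its panning clamp

TASK

Turn the clamp of the panning base until its pointer stands at 30 degrees on the dial, which is the first long mark anticlockwise (seen from above) from the zero block, and let go of it. Then pick up the camera-and-laser bar by its balance point, right above its foot, and hold it level over the clamp: foot centred over the channel and in line with it, camera end on the pointer's side, the foot's underside about 4 cm above the jaws. Keep the bar level all the way, do not knock it against the base or push the loose motor, battery, circuit board or screwdriver about, and finish while still holding it there, so that I can open the jaws and guide it down.

Things in the scene. Friction and masses are not known exactly. Their poses are not given: they have to be found in the camera images.
- pan_head: Panning base, fixed to the table: dark steel disc 116 mm across, 10 mm high, under a black round dial 104 mm across whose flat top, 23.5 mm high, has a white scale: short mark every 10 degrees, long every 30. Origin: centre of the underside, on the turning axis. Its x axis points from there to the zero, where a bright aluminium block (10 mm wide, top 24 mm high) stands at the dial's rim. z up.
- pan_clamp (a joint): Angle (rad) of the turning clamp on the dial, 0 when its pointer stands at the zero block, growing anticlockwise seen from above; 30 degrees is 0.524. It turns freely over more than 170 degrees either way, has light friction (0.06 N m), no spring, and stays where it is left.
- clamp_grip (a point): Middle of the turning clamp's body, on the turning axis, 34.5 mm above the table; x along the channel to the pointer, z up, turns with the clamp. The dark body is 56 mm long (x), 60 mm wide (y), 27.5 to 41.5 mm above the table. Its plain end faces, 28 mm either side of the axis along x, can be gripped from above to turn it. A small knurled knob sticks out on the +y side, to 50 mm from the axis.
- clamp_seat (a point): Centre of the floor of the clamp's channel, on the turning axis, 41.5 mm above the table; axes as point clamp_grip (x along the channel to the pointer). Along both sides of the channel a jaw 9.5 mm wide and 56 mm long rises 9 mm above this floor, to 50.5 mm above the table; the channel between the jaws is 41 mm wide and open at both ends.
- pointer_tip (a point): Outer tip of the clamp's pointer, a flat aluminium tongue 7.5 mm wide with a black line, just above the dial at the clamp's +x end, 43.5 mm from the axis and 26.5 mm above the table.
- scanner_bar: Bar to lift, 0.24 to 0.38 kg: slotted aluminium bar 20 mm wide, 20 mm high, on a dark foot 60 mm long (x), 38 mm wide, 9.5 mm high. Origin: centre of the foot's underside, the centre of mass within 2 mm straight above; x along the bar to the camera, z up. The bar lies 9.5 to 29.5 mm above the underside, from -155 to +45 mm along x; beyond: laser block (to -177 mm) and the camera (49 to 89 mm).
- bar_grip (a point): Grip point at the balance point over the foot, on the bar's centre line, 23.5 mm above the foot's underside and 6 mm below the bar's top; the bar's plain sides are 20 mm apart along y. The foot sticks out 9 mm beyond each side of the bar, its top 14 mm below this point: fingertips must stay above it. Axes as the bar's.
- camera_end (a point): Middle of the black camera (40 x 34 x 40 mm, fins up to 49 mm above the foot's underside) on the bar's heavy end, 69 mm along +x from the bar's origin. Its lens looks to +y, to 36 mm from the bar's centre line. A small brass line laser is on the other, light end.
- small_motor: Bystander, loose: small round stepper motor with a blue connector, 28 x 43 x 32 mm, behind the panning base.
- battery_1: Bystander, loose: round battery lying down, 15 x 50 mm, at the left behind the panning base.
- driver_board: Bystander, loose: small green circuit board, 32 x 35 x 12 mm, behind the bar. To the left behind it is an obstacle, a fixed open cardboard carton; its raised lid sticks out towards the robot as far as x = 0.64 m (y from -0.21 to 0) and stands up to 0.24 m above the table: pass it on the robot's side or well above.
- hex_driver: Bystander, loose: small screwdriver lying flat, 126 mm long and 16 mm thick, to the left of the bar.
- helping_hands: Obstacle, fixed: yellow soldering helper, plate about 220 x 170 mm, with black bent arms up to about 0.15 m above the table, between the panning base and the bar, a little farther from the robot. Origin: centre of the plate's underside. Carry the bar above it or round its front.

How it is judged:
On the way, in this order (a step that is already met when the one before it is completed fails the run):
1. the clamp's pointer stands at 30 degrees (within 4.5) and the fingers have let go of it (value of joint pan_clamp between 0.445 and 0.602 rad and contact force between each of the arm, the fingers and pan_head below 0.3 N), for 0.2 s.
2. the bar is lifted off the table, held by the fingers at its balance point (within 20 mm) (height (world z) of scanner_bar above 0.03 m and contact force between the fingers and scanner_bar above 2 N and horizontal distance between the grasp point and bar_grip below 0.02 m), for 0.2 s.
At the end, for the whole second after the job is handed in: Pointer within 4.5 deg of 30; bar held still by the fingers within 20 mm of its balance point, level within 4 deg, foot within 10 mm of the channel's centre, in line within 6 deg, camera on the pointer's side, underside 2 to 6 cm above the jaws; nothing touching the base (value of joint pan_clamp between 0.445 and 0.602 rad and z of scanner_bar in the frame of clamp_seat between 0.029 and 0.069 m and horizontal distance between scanner_bar and clamp_seat below 0.01 m and angle between the x axis of scanner_bar and the x axis of clamp_seat, either way round below 0.105 rad and x of camera_end in the frame of clamp_seat above 0.04 m and angle between scanner_bar's own z axis and vertical below 0.07 rad and linear speed of scanner_bar below 0.02 m/s and contact force between the fingers and scanner_bar above 2 N and horizontal distance between the grasp point and bar_grip below 0.02 m and contact force between pan_head and anything else below 0.3 N); the arm keeps its last pose, push and grip.
It fails at once if the bar is tipped by more than 12 degrees (angle between scanner_bar's own z axis and vertical above 0.21 rad).
It fails at once if the bar is knocked against the panning base (contact force between scanner_bar and pan_head above 3 N).
It fails at once if the motor, battery, circuit board or screwdriver is pushed more than 2 cm (distance of any of small_motor, battery_1, driver_board, hex_driver from where it was at the start of the episode above 0.02 m).
It also fails if it takes over 67 s, if anything falls off the work surface, if the arm or the gripper's body presses on something with over 40 N, if the wrist force passes 120 N, or if a joint passes its speed limit or range.

ROBOT

A 7-joint arm with a two-finger parallel gripper is mounted at the origin on a cart in front of the work surface, level with it; the furniture and walls round the work are solid. World frame = base frame: x ahead of the robot, y to its left, z up, the work surface at z = 0. Lengths are in m, angles in rad, forces in N, time in s.
With the tool pointing down it reaches from about 0.35 to 0.9 m from the base axis. Payload 19.9 kg.
Tool frame: the origin (TCP) lies where the fingers leave the gripper's body, on its centre line; the fingertips stand 73 mm ahead of it and the grasp point (between the pads) lies 54 mm ahead of it; z points along the fingers, y is the line along which they close (so a half turn about z gives the same grasp; the last joint's range is limited). The gripper opens to 85 mm and grips with 20 to 120 N. Pads are 22 mm wide; open, the fingers measure 114 mm over their backs; the gripper's body (76 mm by 85 mm) begins 54 mm behind the grasp point. The pads swing forward as they close: fully open they stand 13 mm farther back than shut.
Start: joints at [-1.304, 0.417, -0.01, 1.614, 0.005, 1.111, -0.053], TCP at [0.19, 0.595, 0.304] pointing down, gripper open.
Joint ranges: [-2.81, 2.81], [-0.39, 2.02], [-1.27, 1.25], [0.06, 2.57], [-1.19, 4.33], [0.19, 2], [-2.82, 2.82]. Speed limits (rad/s): [1.89, 1.89, 2.39, 2.39, 3.01, 3.01, 3.01].

INTERFACE

Orientations are given as [roll, pitch, yaw] about the fixed x, y, z axes, in that order (R = Rz(yaw) Ry(pitch) Rx(roll)).
In Python, from rig import env, viewer, workorder gives the robot as it stands (env), with the cameras (viewer) and the job (workorder).
- The arm moves only by the tool pendant, called after ">>>" as name(argument=value, ...), one argument or row to a line, values as JSON. Schema: {"type":"object","properties":{"rows":{"type":"array","items":{"type":"array","items":{"type":"number"},"minItems":7,"maxItems":7},"minItems":1,"maxItems":8},"grip_n":{"type":"number"},"only":{"type":"string"},"quiet":{"type":"boolean"},"lines":{"type":"string"}},"required":["rows"],"additionalProperties":false}. rows is a list of rows, 1 to 8 of them, each of 7 numbers: the finger opening in m, then dx, dy, dz in shares of 40 cm (1.0 is 40 cm), then a rotation vector rx, ry, rz in parts of the range, where 1.0 means pi rad; each row is the pose to reach, as a shift and turn from the pose commanded when the call began, along the tool's axes at that moment; what a row does not reach only later rows make up. A row lasts 1/10 s, in which the tool goes at most 0.05 m and 0.15 rad, less where a joint would pass 70% of its speed; a pose out of reach is approached as far as the arm can. The fingers move at their own pace and stop on an object; grip_n is the grip in N (left out, the last holds). Time passes only in rows, so rows that do not move let the fingers close. The tool returns the time, the measured TCP pose, the force, the opening and the grip force at its end. only (a regular expression) keeps the lines of the reply that match it, lines (a string "A,B") keeps lines A to B, and quiet returns only ok. Input that does not fit is refused with a message, and nothing moves.
- env.sense(): the state, without advancing time (a new reading comes with each control period).
- viewer.get_image(name): name is "scene" or "side" or "wrist"; returns a dict with "img" (480x640x3 uint8, red, green, blue), "K" (3x3 intrinsics, pixels), "world_to_cam" (4x4, takes a point from world to camera coordinates). Camera axes: x right, y down, z forward; pixel columns grow to the right and rows downward; lengths in m; the calibration is good to about 2 mm. A picture is of the moment at which its call begins. There is no depth.
- workorder.hand_in(): hands the job in; it is judged then, once.
The state is a dict: "t": time; "joint_pos": joint angles; "dq": joint speeds; "joint_efforts": joint torques, N m; "tool_pos": TCP position; "tool_rot": TCP orientation; "contact_force": force on the tool from outside, world axes, zero at the start; "torque": the same for the moment, N m; "opening": finger opening in m; "gripper_force": force on a finger pad.
Only numpy, scipy, OpenCV 4.12 (cv2) and the standard library are available. Lean on these libraries where they do the work, as an engineer would, in place of code of your own. Each camera call takes 0.05 s, during which the arm holds its last target. There are 200 camera calls.

## Working session

There is one attempt and no reset: what is moved stays moved. The work goes in short steps, Python scripts to look and compute and a tool call to move; the robot and the scene stay as the last step left them, time stands still between calls to the robot, and variables do not carry over. Pictures are saved under pics/ and viewed, at most 13 in all, crops included, and the job is handed in when it is done.

```bash
ls; mkdir -p pics; python3 - <<'E'
from rig import env, viewer, workorder
import cv2,numpy as np
np.set_printoptions(precision=4,suppress=True)
for n in("scene","side","wrist"):
    r=viewer.get_image(n);cv2.imwrite(f"pics/{n}0.png",r["img"][:,:,::-1]);np.savez(f"pics/{n}0.npz",K=r["K"],T=r["world_to_cam"])
    T=r["world_to_cam"];print(n,r["K"][0,0],-T[:3,:3].T@T[:3,3])
s=env.sense();print(s["t"],s["tool_pos"],s["tool_rot"],s["opening"],s["contact_force"])
E
```

```text
pics
rig.py
scene 624.671498141772 [-0.142  -0.5412  0.8716]
side 549.7888208618791 [ 1.4998 -0.7409  0.6241]
wrist 384.10737956879916 [0.1242 0.616  0.374 ]
0.15 [0.1899 0.5953 0.3034] [-3.1407  0.0001  2.8328] 0.08523677964590325 [-0.7121 -0.5245  0.5175]
```

View pics/scene0.png

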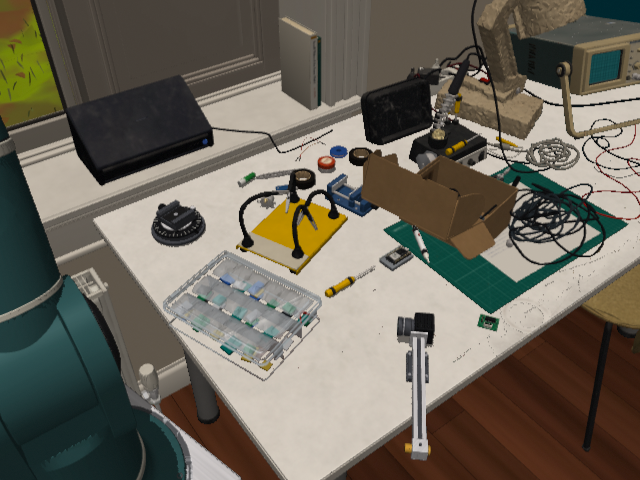

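View pics/side0.png

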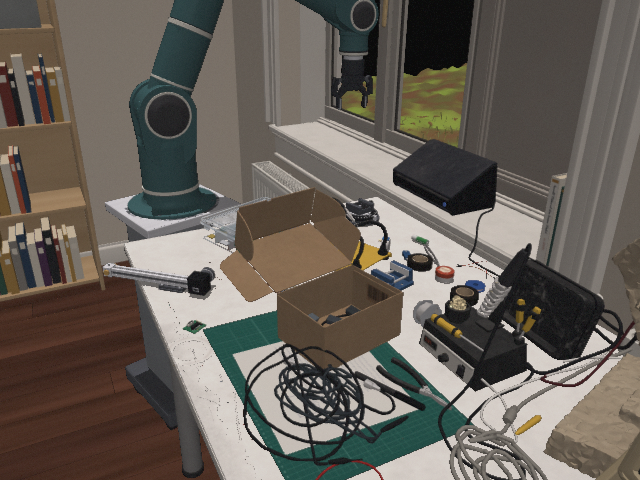

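The scene picture shows the base at about (178,222), and the bar with its foot at (418,365), camera at (415,328) and laser at (418,452). In the side picture the base is at (362,210), with the bar running from (110,270) to (205,280). Next I'll get rough positions and a combined enlarged crop.

```bash
cat > h.py <<'E'
import numpy as np,cv2
np.set_printoptions(precision=4,suppress=True)
def cam(f): d=np.load(f"pics/{f}.npz");return d["K"],d["T"]
def plane(f,uv,z):
    K,T=cam(f);c=-T[:3,:3].T@T[:3,3];d=T[:3,:3].T@np.linalg.inv(K)@[*uv,1];return c+d*(z-c[2])/d[2]
def tri(*obs):
    A=0;b=0;rays=[]
    for f,uv in obs:
        K,T=cam(f);c=-T[:3,:3].T@T[:3,3];d=T[:3,:3].T@np.linalg.inv(K)@[*uv,1];d/=np.linalg.norm(d)
        P=np.eye(3)-np.outer(d,d);A=A+P;b=b+P@c;rays.append((P,c))
    x=np.linalg.solve(A,b);return x,[np.linalg.norm(P@(x-c)) for P,c in rays]
def proj(f,p):
    K,T=cam(f);q=K@(T[:3,:3]@p+T[:3,3]);return q[:2]/q[2]
def snap(n,f):
    from rig import env, viewer, workorder
    r=viewer.get_image(n);cv2.imwrite(f"pics/{f}.png",r["img"][:,:,::-1]);np.savez(f"pics/{f}.npz",K=r["K"],T=r["world_to_cam"])
def crop(f,x0,y0,w,h,s): return cv2.resize(cv2.imread(f"pics/{f}.png")[y0:y0+h,x0:x0+w],None,fx=s,fy=s,interpolation=cv2.INTER_CUBIC)
E
python3 - <<'E'
from h import *
for n,uv,z in(("base",(178,222),.02),("foot",(418,367),.01),("cam",(420,327),.025),("laser",(418,452),.02),("board",(489,322),0),("drv",(350,281),.01)):print(n,plane("scene0",uv,z))
a=crop("scene0",140,190,80,60,5);b=crop("side0",330,190,80,60,5)
w=cv2.imread("pics/wrist0.png");w=cv2.resize(w,(400,300))
c=crop("scene0",380,305,80,60,5)
cv2.imwrite("pics/m1.png",np.vstack([np.hstack([a,b]),np.hstack([w,c])]))
E
```

```text
base [0.4825 0.344  0.02  ]
foot [ 0.4791 -0.2614  0.01  ]
cam [ 0.5459 -0.2226  0.025 ]
laser [ 0.3371 -0.3477  0.02  ]
board [ 0.6554 -0.3064  0.    ]
drv [ 0.5749 -0.0477  0.01  ]
```

View pics/m1.png

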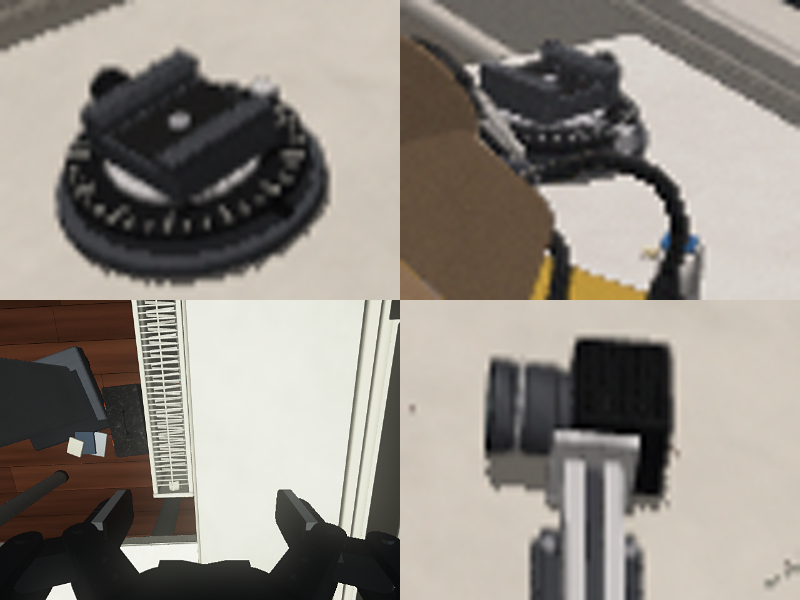

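Bar and base are clear in the scene crop (base centre about px (178,218)), but the dial needs a view from above. I'll bring the wrist camera over the base.

The manual's scale: shifts go in shares of 40 cm and turns go in shares of pi rad. Converting my numbers, -0.36 m is -0.9, -0.14 m is -0.35.

>>> pendant(
  rows=[
    [0.085,-0.125,-0.0375,0,0,0,0],
    [0.085,-0.25,-0.075,0,0,0,0],
    [0.085,-0.3625,-0.125,0,0,0,0],
    [0.085,-0.475,-0.175,0,0,0,0],
    [0.085,-0.5875,-0.225,0.05,0,0,0],
    [0.085,-0.7,-0.275,0.1,0,0,0],
    [0.085,-0.8,-0.325,0.125,0,0,0],
    [0.085,-0.9,-0.35,0.15,0,0,0],
  ],
)

```text
t: 0.95
tool_pos: [0.4914, 0.3504, 0.2432]
tool_rot: [-3.141, -0.0, 2.832]
contact_force: [0.2, 1.6, 0.5]
opening: 0.0849
gripper_force: 0.0
```

```bash
python3 -c "
from h import *
snap('wrist','w1')"
```

>>> pendant(
  rows=[
    [0.085,-0.1,-0.025,0,0,0,0],
    [0.085,-0.2,-0.05,0,0,0,0],
    [0.085,-0.2,-0.05,0,0,0,0],
    [0.085,-0.2,-0.05,0,0,0,0],
  ],
)

```text
t: 1.4
tool_pos: [0.5609, 0.3086, 0.2434]
tool_rot: [-3.141, -0.0, 2.831]
contact_force: [-1.0, 0.7, 0.3]
opening: 0.0847
gripper_force: 0.0
```

```bash
python3 -c "
from h import *
snap('wrist','w2')
cv2.imwrite('pics/m2.png',np.hstack([crop('w1',0,0,640,480,.625),crop('w2',0,0,640,480,.625)]))
print(proj('w1',[.4825,.344,.02]),proj('w2',[.4825,.344,.02]))"
```

```text
[315.9985 217.7956] [340.7524 111.0277]
```

View pics/m2.png

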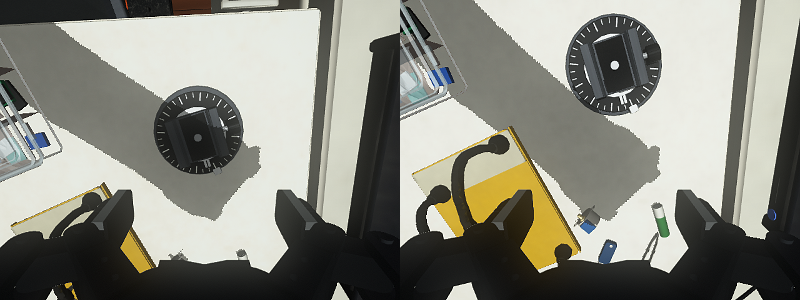

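In w1 the dial centre is at about (318,211) and in w2 at (343,103). The pointer and zero block are at the lower edge. I'll enlarge both.

```bash
python3 -c "
from h import *
cv2.imwrite('pics/m3.png',np.hstack([crop('w1',238,130,160,160,2.5),crop('w2',263,20,160,160,2.5)]))"
```

```text
(no output)
```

View pics/m3.png

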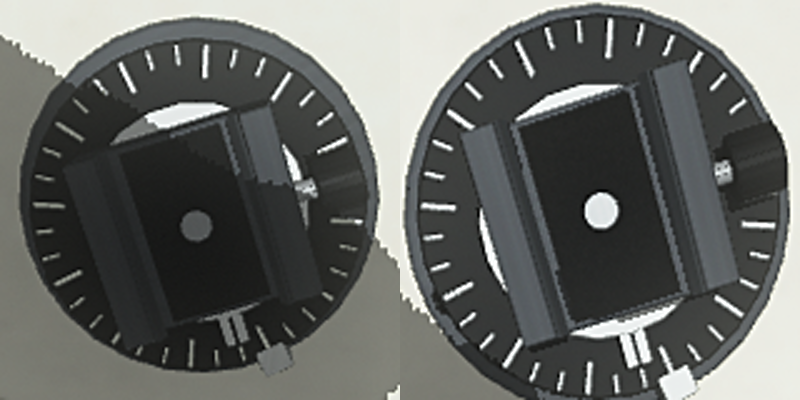

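The dot at the channel's centre is at (316.8,220) in w1 and (343.8,104) in w2. Pointer tip is at about (332.8,267.5) / (359,166), and the zero block at about (347.5,274) / (374,173.5). The knob is to the right, so +y is on that side.

```bash
python3 - <<'E'
from h import *
c1=lambda x,y:(238+x/2.5-.3,130+y/2.5-.3); c2=lambda x,y:(263+(x-400)/2.5-.3,20+y/2.5-.3)
P={}
for n,a,b in(("dot",(197,225),(602,210)),("zero",(274,361),(678,384)),("tip",(237,344),(640,366))):
    P[n],e=tri(("w1",c1(*a)),("w2",c2(*b)));print(n,P[n],e)
cs=[plane(f,c,.0415)[:2] for f,c in(("w1",c1(197,225)),("w2",c2(602,210)))];print(cs)
c=np.mean(cs,0)
for f,k,z,p in(("w1",c1,(274,361),.024),("w2",c2,(678,384),.024),("w1",c1,(237,344),.0265),("w2",c2,(640,366),.0265)):pass
def ang(f,uv,z): v=plane(f,uv,z)[:2]-cs[0 if f=="w1" else 1]; return np.degrees(np.arctan2(v[1],v[0])),np.hypot(*v)
print("zero",ang("w1",c1(274,361),.024),ang("w2",c2(678,384),.024))
print("tip",ang("w1",c1(237,344),.0265),ang("w2",c2(640,366),.0265))
for n,a,b in(("R",(688,60),(740,280)),("L",(462,130),(532,348))):
    p,q=plane("w2",c2(*a),.0505),plane("w2",c2(*b),.0505);d=q-p;print(n,p,q,np.degrees(np.arctan2(d[1],d[0])),np.hypot(*d[:2]))
E
```

```text
dot [0.4796 0.346  0.0424] [np.float64(9.658505427530926e-06), np.float64(9.658505427597818e-06)]
zero [0.5319 0.3541 0.0273] [np.float64(5.18104863436586e-05), np.float64(5.181048634354869e-05)]
tip [0.5235 0.3447 0.0261] [np.float64(0.00021152711489488488), np.float64(0.00021152711489473683)]
[array([0.4798, 0.3459]), array([0.4796, 0.3461])]
zero (np.float64(8.568700146303177), np.float64(0.05396867728284096)) (np.float64(8.907289100854605), np.float64(0.05339029765857694))
tip (np.float64(-1.7215658654783617), np.float64(0.043422591558019155)) (np.float64(-1.5240115342266638), np.float64(0.043980955979419964))
R [0.453  0.3762 0.0505] [0.5078 0.375  0.0505] -1.2598213110778032 0.054863029310057466
L [0.451  0.3173 0.0505] [0.5077 0.3173 0.0505] -0.029212706431963022 0.05677397817159411
```

Heights and radii agree with the text. The pointer stands 10.3° clockwise of zero, so the clamp must turn +40.3°. The axis is at (0.4797, 0.3460). I'll move above it with the finger line along the channel.

To row units: 0.0934 m is 0.2335, 0.0887 m is 0.2218, 0.15 rad is 0.0477.

>>> pendant(
  rows=[
    [0.085,0.0375,0,0.025,0,0,0.0477],
    [0.085,0.075,0.0075,0.05,0,0,0.0955],
    [0.085,0.1125,0.015,0.075,0,0,0.1432],
    [0.085,0.15,0.02,0.1125,0,0,0.191],
    [0.085,0.1875,0.025,0.15,0,0,0.2387],
    [0.085,0.2218,0.027,0.175,0,0,0.2865],
    [0.085,0.2218,0.027,0.2,0,0,0.3342],
    [0.085,0.2218,0.027,0.2335,0,0,0.382],
  ],
  grip_n=20,
)

```text
t: 2.25
tool_pos: [0.4778, 0.348, 0.1505]
tool_rot: [-3.142, -0.001, 1.629]
contact_force: [0.8, -0.6, -0.2]
opening: 0.0853
gripper_force: 0.0
```

```bash
python3 - <<'E'
from rig import env, viewer, workorder
from scipy.spatial.transform import Rotation as R
import numpy as np
s=env.sense();r=R.from_euler("xyz",s["tool_rot"]);print(s["joint_pos"],r.inv().apply(np.array([.4797,.3460,.15])-s["tool_pos"]),np.degrees(s["tool_rot"][2]))
E
```

```text
[-0.96671743  0.57071942  0.37413697  1.8271111  -0.28130805  0.79538582
 -0.38951413] [-0.00215452  0.00179457  0.00050735] 93.35776231298821
```

To row units: -0.001 m is -0.0025, 0.085 rad is 0.0271.

>>> pendant(
  rows=[
    [0.085,-0.0025,0.0025,0,0,0,0.0255],
    [0.085,-0.0025,0.0025,0,0,0,0.0271],
    [0.085,-0.0025,0.0025,0,0,0,0.0271],
  ],
)

```text
t: 2.55
tool_pos: [0.4797, 0.3464, 0.1507]
tool_rot: [-3.142, -0.0, 1.552]
contact_force: [-0.1, -0.5, -0.9]
opening: 0.0849
gripper_force: 0.0
```

```bash
python3 - <<'E'
from h import *
from rig import env, viewer, workorder
from scipy.spatial.transform import Rotation as R
snap('wrist','w3')
s=env.sense();r=R.from_euler("xyz",s["tool_rot"]);print(s["joint_pos"],r.inv().apply(np.array([.4797,.3460,.099])-s["tool_pos"]),np.degrees(s["tool_rot"][2]))
E
```

```text
[-0.9769  0.5745  0.394   1.8259 -0.296   0.7988 -0.4511] [-0.0003 -0.0001  0.0518] 88.88372456214779
```

To row units: 0.051 m is 0.1275, 0.04 m is 0.1.

>>> pendant(
  rows=[
    [0.085,0,0,0.05,0,0,0],
    [0.085,0,0,0.1,0,0,0],
    [0.085,0,0,0.1275,0,0,0],
    [0.085,0,0,0.1275,0,0,0],
  ],
)

```text
t: 3.0
tool_pos: [0.4798, 0.3453, 0.0985]
tool_rot: [-3.14, 0.001, 1.549]
contact_force: [-1.1, -0.3, 1.1]
opening: 0.0849
gripper_force: 0.0
```

>>> pendant(
  rows=[
    [0.05,0,0,0,0,0,0],
    [0.05,0,0,0,0,0,0],
    [0.05,0,0,0,0,0,0],
    [0.05,0,0,0,0,0,0],
    [0.05,0,0,0,0,0,0],
  ],
  grip_n=20,
)

```text
t: 3.5
tool_pos: [0.4802, 0.3459, 0.1005]
tool_rot: [-3.141, -0.001, 1.548]
contact_force: [-5.0, -0.3, 7.7]
opening: 0.0555
gripper_force: 20.2
```

Gripped at 55.5 mm. There is a slight upward force, so I'll ease up 1 mm and turn +40°.

To row units: -0.001 m is -0.0025, -0.699 rad is -0.2225.

>>> pendant(
  rows=[
    [0.05,0,0,-0.0025,0,0,0],
    [0.05,0,0,-0.0025,0,0,-0.035],
    [0.05,0,0,-0.0025,0,0,-0.07],
    [0.05,0,0,-0.0025,0,0,-0.1082],
    [0.05,0,0,-0.0025,0,0,-0.1464],
    [0.05,0,0,-0.0025,0,0,-0.1846],
    [0.05,0,0,-0.0025,0,0,-0.2165],
    [0.05,0,0,-0.0025,0,0,-0.2225],
  ],
)

```text
t: 4.3
tool_pos: [0.4801, 0.3458, 0.1007]
tool_rot: [3.141, -0.001, 2.25]
contact_force: [-1.5, 3.3, -4.4]
opening: 0.0555
gripper_force: 27.2
```

>>> pendant(
  rows=[
    [0.05,0,0,0,0,0,0],
    [0.05,0,0,0,0,0,0],
  ],
)

```text
t: 4.5
tool_pos: [0.4801, 0.3459, 0.1006]
tool_rot: [-3.142, -0.0, 2.245]
contact_force: [-4.1, 3.6, -1.2]
opening: 0.0552
gripper_force: 27.6
```

To row units: -0.17 m is -0.425, -0.16 m is -0.4.

>>> pendant(
  rows=[
    [0.085,0,0,0,0,0,0],
    [0.085,0,0,0,0,0,0],
    [0.085,0,0,0,0,0,0],
    [0.085,0,0,-0.05,0,0,0],
    [0.085,0,0,-0.15,0,0,0],
    [0.085,0,0,-0.275,0,0,0],
    [0.085,-0.075,0,-0.4,0,0,0],
    [0.085,-0.125,0,-0.425,0,0,0],
  ],
)

```text
t: 5.3
tool_pos: [0.5129, 0.3066, 0.2751]
tool_rot: [3.136, 0.0, 2.247]
contact_force: [0.3, 0.1, -0.7]
opening: 0.0853
gripper_force: 0.0
```

>>> pendant(
  rows=[
    [0.085,0,0,0,0,0,0],
    [0.085,0,0,0,0,0,0],
  ],
)

```text
t: 5.5
tool_pos: [0.5118, 0.3062, 0.2706]
tool_rot: [3.141, 0.0, 2.245]
contact_force: [0.1, 0.3, -0.5]
opening: 0.0855
gripper_force: 0.0
```

```bash
python3 -c "
from h import *
snap('wrist','w4')
u=proj('w4',np.array([.4797,.346,.0415]));print(u)
x,y=(np.round(u)-80).astype(int).clip(0);print(x,y)
K,T=cam('w4')
cv2.imwrite('pics/m4.png',crop('w4',x,y,160,160,3.5))"
```

```text
[326.729  158.5534]
247 79
```

View pics/m4.png

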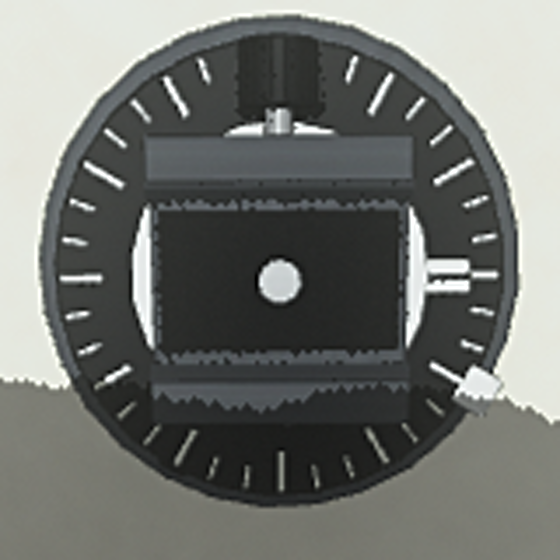

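The pointer sits on the long mark at right (468,274), two short marks anticlockwise of the zero block (482,388), which is 30°. Now to the bar.

To row units: -0.28 m is -0.7, -0.14 m is -0.35, 0.14 rad is 0.0446.

```bash
python3 - <<'E'
from h import *
f=lambda x,y:(247+x/3.5-.35,79+y/3.5-.35)
c=plane("w4",f(281,281),.0415);t=plane("w4",f(468,274),.0265);z=plane("w4",f(481,387),.024);print(c,t,z)
a=lambda p:np.degrees(np.arctan2(*(p-c)[1::-1]));print(a(t),a(z),a(t)-a(z))
E
```

```text
[0.48   0.3459 0.0415] [0.513  0.3731 0.0265] [0.5328 0.3554 0.024 ]
39.55449078283726 10.26184735285915 29.292643429978114
```

>>> pendant(
  rows=[
    [0.085,-0.085,-0.0875,0,0,0,0.0446],
    [0.085,-0.17,-0.175,0,0,0,0.0891],
    [0.085,-0.25,-0.2625,0,0,0,0.1337],
    [0.085,-0.3375,-0.35,0,0,0,0.1783],
    [0.085,-0.425,-0.4375,0,0,0,0.2228],
    [0.085,-0.5125,-0.525,0,0,0,0.2674],
    [0.085,-0.6,-0.6125,0,0,0,0.3119],
    [0.085,-0.6875,-0.7,0,0,0,0.3565],
  ],
)

```text
t: 6.35
tool_pos: [0.4645, -0.084, 0.2699]
tool_rot: [-3.141, 0.0, 1.123]
contact_force: [1.5, -0.2, 1.4]
opening: 0.0848
gripper_force: 0.0
```

```bash
python3 - <<'E'
from rig import env, viewer, workorder
from scipy.spatial.transform import Rotation as R
import numpy as np
s=env.sense();r=R.from_euler("xyz",s["tool_rot"]);print(s["joint_pos"],r.inv().apply(np.array([.43,-.29,.29])-s["tool_pos"]),np.degrees(s["tool_rot"][2]))
E
```

```text
[-0.45510207  0.2128556   0.64393168  2.03469417 -0.15721903  0.94255936
 -0.17725048] [-0.20060029  0.05819029 -0.02006855] 64.32162999988114
```

To row units: -0.2 m is -0.5, 0.058 m is 0.145, 0.58 rad is 0.1846.

>>> pendant(
  rows=[
    [0.085,-0.1125,0.0325,-0.0125,0,0,0.0446],
    [0.085,-0.225,0.065,-0.025,0,0,0.0891],
    [0.085,-0.3375,0.0975,-0.0375,0,0,0.1337],
    [0.085,-0.425,0.125,-0.05,0,0,0.1783],
    [0.085,-0.5,0.145,-0.05,0,0,0.1846],
    [0.085,-0.5,0.145,-0.05,0,0,0.1846],
    [0.085,-0.5,0.145,-0.05,0,0,0.1846],
  ],
)

```text
t: 7.05
tool_pos: [0.4317, -0.2882, 0.2896]
tool_rot: [-3.141, 0.001, 0.547]
contact_force: [0.4, -0.5, 0.1]
opening: 0.0851
gripper_force: 0.0
```

```bash
python3 -c "
from h import *
snap('wrist','w5')"
```

>>> pendant(
  rows=[
    [0.085,0.1,0,0,0,0,0],
    [0.085,0.175,0,0,0,0,0],
    [0.085,0.175,0,0,0,0,0],
    [0.085,0.175,0,0,0,0,0],
  ],
)

```text
t: 7.5
tool_pos: [0.4921, -0.2506, 0.29]
tool_rot: [-3.141, 0.001, 0.55]
contact_force: [-0.4, 0.1, 0.0]
opening: 0.0849
gripper_force: 0.0
```

```bash
python3 -c "
from h import *
snap('wrist','w6')
cv2.imwrite('pics/m5.png',np.hstack([crop('w5',160,0,320,480,1.25),crop('w6',160,0,320,480,1.25)]))
print(proj('w5',np.array([.479,-.261,.02])),proj('w6',np.array([.479,-.261,.02])))"
```

```text
[328.5722 150.6503] [329.11   230.8751]
```

View pics/m5.png

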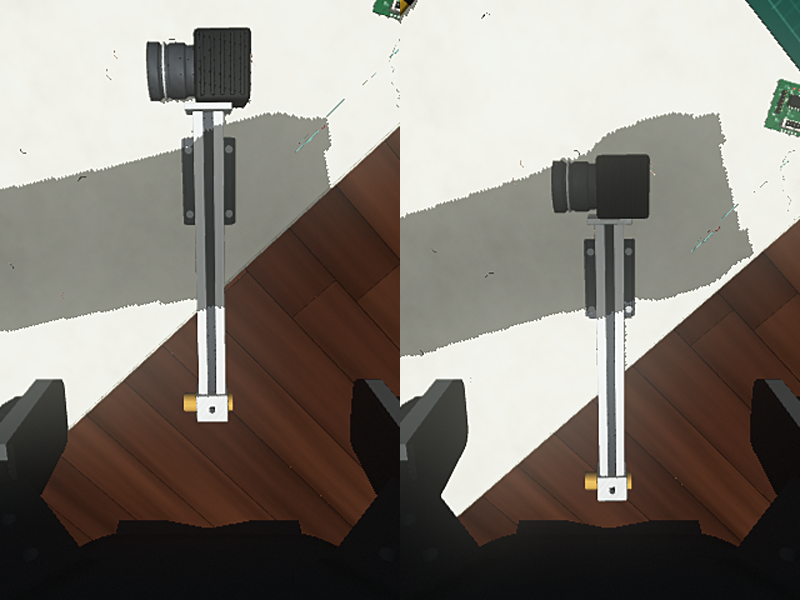

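In w5 the foot's screws are at crop (188/229, 149/214), in w6 at (590.5/628.5, 251/310). The bar's centre line runs from (208,112) to (212,390) and from (609.5,226) to (612,472).

```bash
python3 - <<'E'
from h import *
from rig import env, viewer, workorder
from scipy.spatial.transform import Rotation as R
c=lambda x,y:((x if x<400 else x-400)/1.25+160-.1,y/1.25-.1)
def T(n,a,b):
    p,e=tri(("w5",c(*a)),("w6",c(*b)));print(n,p,max(e));return p
S=[T("s",a,b) for a,b in(((188,149),(590.5,251)),((229,149),(628.5,251)),((188,214),(591,311)),((229,214),(628.5,311)))]
print(np.mean(S,0))
T("foot",(209,180.5),(610,278.5))
h=T("barlaser end",(212,396),(612,476));T("laserhole",(212,410),(612,490))
T("camend",(208,108),(609,222));T("camtop",(223,30),(625,156))
for f,q in(("w5",((208,112),(212,390),(209,180.5))),("w6",((609.5,226),(612,472),(610,278.5)))):
    a,b=[plane(f,c(*x),.0295) for x in q[:2]];d=a-b;t=plane(f,c(*q[2]),.0095);print(f,a,b,"ang",np.degrees(np.arctan2(d[1],d[0])),"foot",t)
    u=d[:2]/np.hypot(*d[:2]);print(" centre on bar line",b[:2]+u*((t-b)[:2]@u))
    for y in((137,224) if f=="w5" else (239,318)):print("  end",plane(f,c(q[2][0],y),.0095))
s=env.sense();print(s["tool_pos"],s["tool_rot"],s["joint_pos"])
E
```

```text
s [ 0.4933 -0.234   0.0111] 0.00016349519417939516
s [ 0.5079 -0.258   0.0106] 9.454199541939829e-05
s [ 0.4559 -0.2568  0.0184] 0.00042908126600872665
s [ 0.4706 -0.2811  0.0178] 3.1237663031989195e-05
[ 0.4819 -0.2575  0.0145]
foot [ 0.4827 -0.2574  0.0084] 8.637967781312841e-05
barlaser end [ 0.347  -0.3426  0.0241] 1.7233932034550144e-05
laserhole [ 0.3396 -0.3471  0.0302] 2.962240973408381e-05
camend [ 0.5207 -0.2333  0.0354] 4.805143665997366e-05
camtop [ 0.5616 -0.2194  0.0427] 0.0004914119922886713
w5 [ 0.5192 -0.2343  0.0295] [ 0.3535 -0.3386  0.0295] ang 32.19750536511407 foot [ 0.4827 -0.2573  0.0095]
 centre on bar line [ 0.4826 -0.2573]
  end [ 0.5075 -0.2421  0.0095]
  end [ 0.4566 -0.2732  0.0095]
w6 [ 0.518  -0.2353  0.0295] [ 0.3534 -0.3387  0.0295] ang 32.126588351732444 foot [ 0.4829 -0.2573  0.0095]
 centre on bar line [ 0.4829 -0.2573]
  end [ 0.5082 -0.2418  0.0095]
  end [ 0.4565 -0.2735  0.0095]
[ 0.4914 -0.2514  0.2902] [-3.1411  0.0005  0.5483] [-0.2136  0.3877  0.7953  1.8322 -0.3156  1.0537 -0.3191]
```

The foot measures 60 mm, its top about 9 mm high, consistent with the text. Grip point is (0.4827, -0.2574) with bar yaw 32.15°. I'll descend to just above.

To row units: 0.15 m is 0.375, -0.0106 m is -0.0265, -0.013 rad is -0.0041.

>>> pendant(
  rows=[
    [0.085,-0.025,0.0015,0.1,0,0,-0.0041],
    [0.085,-0.0265,0.0015,0.2,0,0,-0.0041],
    [0.085,-0.0265,0.0015,0.3,0,0,-0.0041],
    [0.085,-0.0265,0.0015,0.375,0,0,-0.0041],
    [0.085,-0.0265,0.0015,0.375,0,0,-0.0041],
    [0.085,-0.0265,0.0015,0.375,0,0,-0.0041],
  ],
)

```text
t: 8.15
tool_pos: [0.4825, -0.2587, 0.1414]
tool_rot: [3.141, 0.0, 0.559]
contact_force: [0.4, -0.8, 1.3]
opening: 0.0852
gripper_force: 0.0
```

```bash
python3 - <<'E'
from rig import env, viewer, workorder
from h import *
from scipy.spatial.transform import Rotation as R
snap('wrist','w7');
s=env.sense();r=R.from_euler("xyz",s["tool_rot"]);print(s["tool_pos"],r.inv().apply(np.array([.4827,-.2574,.0857])-s["tool_pos"]),s["tool_rot"])
cv2.imwrite('pics/m6.png',crop('w7',0,0,640,480,1))
E
```

```text
[ 0.483  -0.2588  0.1421] [ 0.0004 -0.0014  0.0564] [ 3.1403 -0.0007  0.5594]
```

View pics/m6.png

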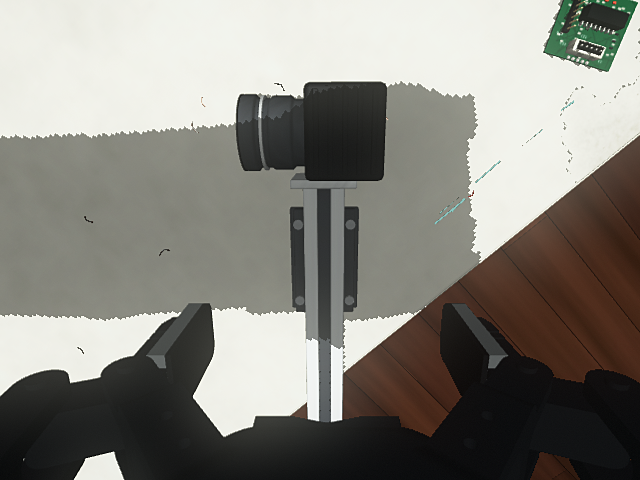

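The fingers straddle the bar symmetrically (bar at column 323, pad midpoint 326), over the foot. Descend and grip.

To row units: 0.0555 m is 0.1388, -0.001 m is -0.0025.

>>> pendant(
  rows=[
    [0.085,0,-0.0025,0.05,0,0,0],
    [0.085,0,-0.0025,0.1,0,0,0],
    [0.085,0,-0.0025,0.1388,0,0,0],
    [0.085,0,-0.0025,0.1388,0,0,0],
  ],
)

```text
t: 8.6
tool_pos: [0.4821, -0.2573, 0.0847]
tool_rot: [-3.141, 0.0, 0.56]
contact_force: [-0.4, -0.5, 1.7]
opening: 0.0849
gripper_force: 0.0
```

>>> pendant(
  rows=[
    [0.01,0,0,0,0,0,0],
    [0.01,0,0,0,0,0,0],
    [0.01,0,0,0,0,0,0],
    [0.01,0,0,0,0,0,0],
    [0.01,0,0,0,0,0,0],
    [0.01,0,0,0,0,0,0],
    [0.01,0,0,0,0,0,0],
    [0.01,0,0,0,0,0,0],
  ],
  grip_n=60,
)

```text
t: 9.4
tool_pos: [0.4824, -0.2575, 0.0856]
tool_rot: [3.141, -0.001, 0.56]
contact_force: [-3.2, 2.7, 11.0]
opening: 0.0184
gripper_force: 59.2
```

Gripped. Lift slowly and check.

To row units: -0.11 m is -0.275, -0.1 m is -0.25.

>>> pendant(
  rows=[
    [0.01,0,0,-0.0125,0,0,0],
    [0.01,0,0,-0.0375,0,0,0],
    [0.01,0,0,-0.075,0,0,0],
    [0.01,0,0,-0.125,0,0,0],
    [0.01,0,0,-0.1875,0,0,0],
    [0.01,0,0,-0.25,0,0,0],
    [0.01,0,0,-0.275,0,0,0],
    [0.01,0,0,-0.275,0,0,0],
  ],
)

```text
t: 10.2
tool_pos: [0.4827, -0.2575, 0.1965]
tool_rot: [3.14, -0.002, 0.56]
contact_force: [0.5, -0.8, -3.7]
opening: 0.0183
gripper_force: 59.4
```

```bash
python3 - <<'E'
from h import *
snap('wrist','w8');snap('scene','s8');snap('side','d8')
cv2.imwrite('pics/m7.png',np.vstack([np.hstack([crop('s8',340,250,160,200,2),crop('w8',160,0,320,400,1)]),]))
E
```

```text
(no output)
```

View pics/m7.png

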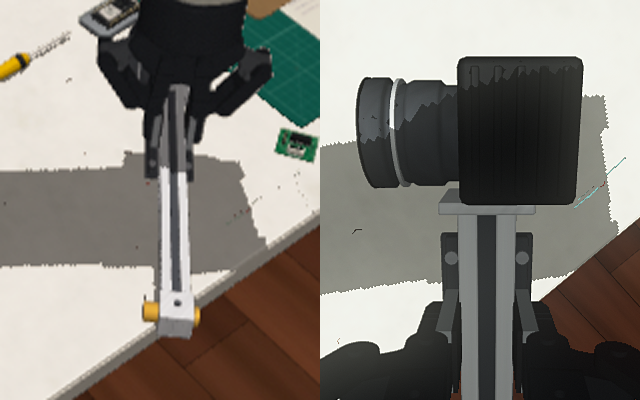

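The bar is lifted and level (weight 3.7 N), held above the foot. I'll carry it to the left at 0.2 m foot height, turning slightly, with gentle speeds.

To row units: -0.145 m is -0.3625, -0.09 m is -0.225, -0.06 rad is -0.0191.

>>> pendant(
  rows=[
    [0.01,0,0,-0.05,0,0,0],
    [0.01,0,0,-0.125,0,0,0],
    [0.01,0.0125,-0.0213,-0.1875,0,0,0],
    [0.01,0.04,-0.065,-0.225,0,0,0],
    [0.01,0.08,-0.1275,-0.225,0,0,-0.0064],
    [0.01,0.125,-0.2,-0.225,0,0,-0.0127],
    [0.01,0.175,-0.28,-0.225,0,0,-0.0159],
    [0.01,0.225,-0.3625,-0.225,0,0,-0.0191],
  ],
)

```text
t: 11.15
tool_pos: [0.481, -0.0854, 0.2841]
tool_rot: [-3.141, 0.001, 0.62]
contact_force: [1.8, 0.0, -3.0]
opening: 0.0181
gripper_force: 59.4
```

>>> pendant(
  rows=[
    [0.01,0.05,-0.0825,0,0,0,-0.0032],
    [0.01,0.1,-0.1625,0,0,0,-0.0064],
    [0.01,0.15,-0.2425,0,0,0,-0.0095],
    [0.01,0.2,-0.3225,0,0,0,-0.0127],
    [0.01,0.25,-0.4,0,0,0,-0.0159],
    [0.01,0.3,-0.475,0,0,0,-0.0181],
    [0.01,0.3375,-0.5375,0,0,0,-0.0181],
    [0.01,0.3575,-0.575,0,0,0,-0.0181],
  ],
)

```text
t: 11.95
tool_pos: [0.4636, 0.1859, 0.2838]
tool_rot: [-3.141, 0.002, 0.679]
contact_force: [-0.3, -0.7, -3.4]
opening: 0.0186
gripper_force: 59.4
```

```bash
python3 - <<'E'
from rig import env, viewer, workorder
from h import *
from scipy.spatial.transform import Rotation as R
s=env.sense();r=R.from_euler("xyz",s["tool_rot"]);print(s["joint_pos"],r.inv().apply(np.array([.4800,.3459,.286])-s["tool_pos"]),s["tool_rot"])
E
```

```text
[-0.9773  0.248   0.62    1.9577 -0.171   0.9893 -1.1687] [ 0.1133 -0.1142 -0.0023] [-3.1414  0.0018  0.6792]
```

To row units: -0.114 m is -0.285, 0.113 m is 0.2825.

>>> pendant(
  rows=[
    [0.01,0.025,-0.025,0,0,0,0],
    [0.01,0.075,-0.075,0,0,0,0],
    [0.01,0.1325,-0.1325,0,0,0,0],
    [0.01,0.1875,-0.19,0,0,0,0],
    [0.01,0.2425,-0.245,0,0,0,0],
    [0.01,0.2725,-0.275,0,0,0,0],
    [0.01,0.2825,-0.285,0,0,0,0],
    [0.01,0.2825,-0.285,0,0,0,0],
  ],
)

```text
t: 12.75
tool_pos: [0.4812, 0.3428, 0.2844]
tool_rot: [3.141, 0.001, 0.677]
contact_force: [0.3, -0.4, -4.2]
opening: 0.0185
gripper_force: 59.3
```

```bash
python3 - <<'E'
from rig import env, viewer, workorder
from h import *
s=env.sense();print(s["tool_pos"],s["tool_rot"])
snap('wrist','w9');snap('scene','s9');snap('side','d9')
cv2.imwrite('pics/m8.png',np.hstack([crop('w9',160,0,320,480,1.25),np.vstack([crop('s9',80,110,200,150,2),crop('d9',290,110,160,120,2.5)])]))
E
```

```text
[0.4812 0.3428 0.2844] [3.141  0.0011 0.6766]
```

View pics/m8.png

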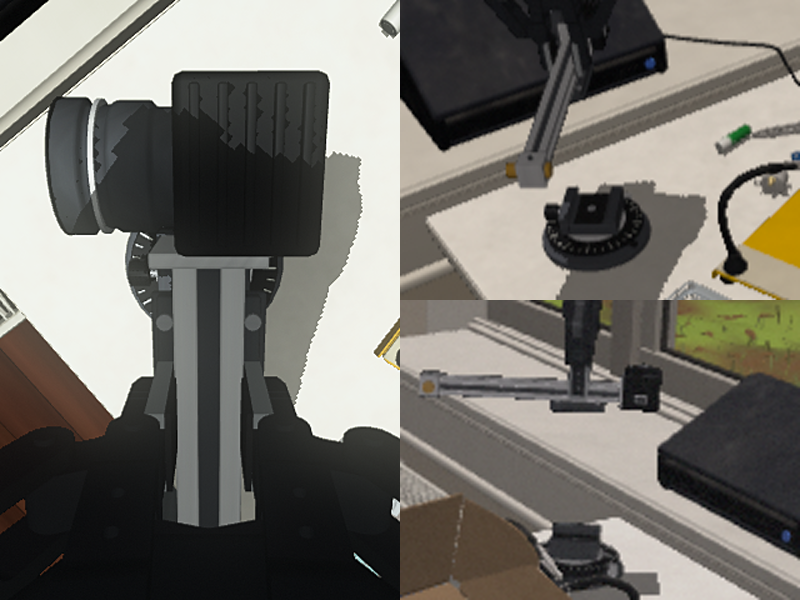

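The bar is level and unslipped: foot screws sit in the same wrist pixels as at the lift, (327,258). The camera end is on the pointer's side. Lower to about 4 cm above the jaws.

To row units: 0.108 m is 0.27, 0.1 m is 0.25.

>>> pendant(
  rows=[
    [0.01,0.0025,-0.0075,0.025,0,0,0],
    [0.01,0.0025,-0.0075,0.075,0,0,0],
    [0.01,0.0025,-0.0075,0.1375,0,0,0],
    [0.01,0.0025,-0.0075,0.2,0,0,0],
    [0.01,0.0025,-0.0075,0.25,0,0,0],
    [0.01,0.0025,-0.0075,0.27,0,0,0],
    [0.01,0.0025,-0.0075,0.27,0,0,0],
    [0.01,0.0025,-0.0075,0.27,0,0,0],
  ],
)

```text
t: 13.7
tool_pos: [0.4802, 0.3461, 0.1777]
tool_rot: [3.141, -0.001, 0.677]
contact_force: [0.1, -0.3, -2.7]
opening: 0.0188
gripper_force: 59.3
```

```bash
python3 - <<'E'
from rig import env, viewer, workorder
from h import *
from scipy.spatial.transform import Rotation as R
snap('wrist','w10');snap('scene','s10');snap('side','d10')
s=env.sense();r=R.from_euler("xyz",s["tool_rot"]);print(s["tool_pos"],s["tool_rot"],r.inv().apply(np.array([.4800,.3459,.176])-s["tool_pos"]))
cv2.imwrite('pics/m9.png',np.hstack([crop('s10',120,140,120,120,3.3),crop('d10',310,120,120,120,3.3)]))
E
```

```text
[0.4802 0.3463 0.178 ] [-3.1415 -0.0015  0.6768] [-0.0005  0.0002  0.002 ]
```

View pics/m9.png

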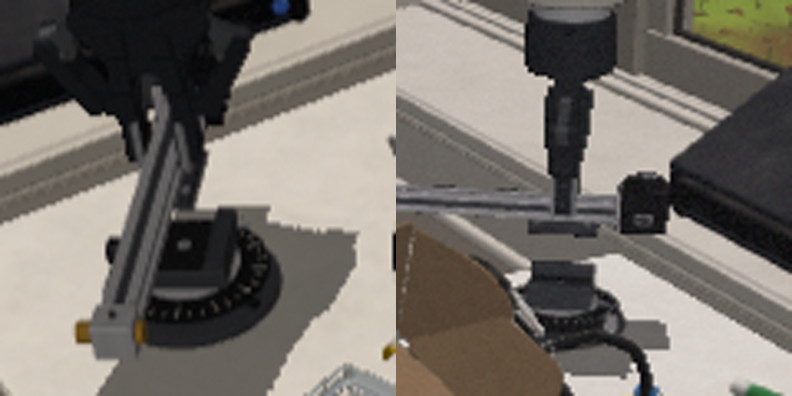

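The foot at (563,227) stands centred over the jaws at (563,272), with the bar level and a clear gap. I'll settle and hand in.

>>> pendant(
  rows=[
    [0.01,0,0,0,0,0,0],
    [0.01,0,0,0,0,0,0],
    [0.01,0,0,0,0,0,0],
    [0.01,0,0,0,0,0,0],
    [0.01,0,0,0,0,0,0],
  ],
)

```text
t: 14.35
tool_pos: [0.4799, 0.3461, 0.177]
tool_rot: [3.142, 0.0, 0.677]
contact_force: [1.1, -0.1, -3.2]
opening: 0.0186
gripper_force: 59.3
```

```bash
python3 -c "
from rig import env, viewer, workorder
print(workorder.hand_in())"
```

```text
the job is handed in; nothing more can be done
None
```

I turned the clamp to about 30° (29.3° measured, limit ±4.5°) and let go of it; the arm now holds the bar level over the channel, camera on the pointer's side, foot about 4 cm above the jaws. The job is handed in at about 14 s of the 67 s; the hand-in returned no verdict.

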